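Lay the rinsed paddle and scraper on the drying rack

ROBOT

A 7-joint arm with a two-finger parallel gripper is mounted at the origin on the work surface. World frame = base frame: x ahead of the robot, y to its left, z up, the work surface at z = 0. Lengths are in m, angles in rad, forces in N, time in s.
With the tool pointing down it reaches from about 0.4 to 0.875 m from the base axis. Payload 19.3 kg.
Tool frame: the origin (TCP) lies at the very end of the fingers, on their centre line; the grasp point (between the pads) lies 19 mm behind it; z points along the fingers, y is the direction in which the jaws open and shut (so a half turn about z gives the same grasp; the last joint's range is limited). The gripper opens to 85 mm and grips with 20 to 120 N. Pads are 22 mm wide; open, the fingers measure 114 mm over their backs; the gripper's body (76 mm by 85 mm) begins 54 mm behind the grasp point. The pads swing forward as they close: fully open they stand 13 mm farther back than shut.
Start: joints at [-1.201, 0.521, -0.036, 1.599, 0.021, 1.021, -0.113], TCP at [0.266, 0.566, 0.231] pointing down, gripper open.
Joint ranges: [-2.91, 2.91], [-0.3, 2.13], [-1.5, 1.42], [0.17, 2.43], [-1.26, 4.41], [0.16, 1.93], [-2.52, 2.52]. Speed limits (rad/s): [1.89, 1.89, 2.39, 2.39, 3.01, 3.01, 3.01].

INTERFACE

Orientations are given as [roll, pitch, yaw] about the fixed x, y, z axes, in that order (R = Rz(yaw) Ry(pitch) Rx(roll)).
In Python, from workcell import bot, vision, job_done gives the robot as it stands.
- The arm moves only by the tool arm_command, never from a script. Its arguments are lists of equal length, an entry for each row: "gripper": the finger opening in cm, from 0 to 8.54; "slide": the shift along the tool's x, y, z in cm, a list of three; "turn": the turn, a rotation vector about the tool's x, y, z in degrees, a list of three. A call has 1 to 5 rows; each row is the pose to reach, as a shift and turn from the pose commanded when the call began, along the tool's axes at that moment; what a row does not reach only later rows make up. A row lasts 1/8 s, in which the tool goes at most 62.5 mm and 10.7 degrees, less where a joint would pass 70% of its speed; a pose out of reach is approached as far as the arm can. A call with a gripper value outside its range is refused whole. The fingers move at their own pace and stop on an object; "force" is the grip in N (left out, the last holds). Time passes only in rows, so rows that repeat a pose let the fingers close. It gives the time, the measured TCP pose, the force and the opening at its end, in the units of the state.
- bot.observe(): the state, without advancing time (a new reading comes with each control period).
- vision.grab_frame(name): name is "scene" or "top" or "wrist"; returns the picture (400x640x3 uint8, blue, green, red); there is no depth.
- vision.camera_model(name): a dict with "mtx" (3x3 intrinsics, pixels), "k1" (the pictures are not rectified: a ray, as slopes to the right and down, at radius r is drawn at 1 + k1 r^2 times it, then the intrinsics apply), "T" (4x4, takes a point from camera to world coordinates). Camera axes: x right, y down, z forward; pixel columns grow to the right and rows downward; lengths in m; the calibration is good to about 2 mm. A picture is of the moment at which its call begins: read the wrist's pose just before it. camera_model takes no time and is no camera call; for the wrist camera it gives the pose at the moment of the call.
- job_done(): hands the job in, once; it reports no verdict.
The state is a dict: "clock": time; "qpos": joint angles; "qd": joint speeds; "joint_efforts": joint torques, N m; "position": TCP position; "tool_rot": TCP orientation; "force": force on the tool from outside, world axes, zero at the start; "moment": the same for the moment, N m; "grip_width": finger opening in m.
Only numpy, scipy, OpenCV 4.12 (cv2) and the standard library are available. Lean on these libraries where they do the work, as an engineer would, in place of code of your own. Each camera call takes 0.05 s, during which the arm holds its last target. There are 200 camera calls.

TASK

The wooden paddle and the steel scraper have been left leaning in the grey rinse tub. Lay both on the wooden drying rack, each lying flat and level in a free pair of facing notches, with its handle pointing the same way as that of the brush already lying there. Lay them down gently, do not drop them, and leave the brush and everything else where it is.

Things in the scene. Friction and masses are not known exactly. Their poses are not given: they have to be found in the camera images.
- paddle_mid (a point): Flat beech mixing paddle, 320 mm long, leaning in the tub 34 degrees from level: blade end down, handle up over the rim. The point is on its centre line, 160 mm from each end, half-way through the handle's thickness, 7 mm above its flat underside. x runs from blade to handle end, y across its width, z is normal to its face (upward). Centre of mass within 10 mm of the point.
- paddle_tip (a point): Middle of the end edge of the paddle's blade, 160 mm from paddle_mid towards -x, 3.5 mm above the underside. Same axes.
- scraper_mid (a point): Scraper with short wide steel blade and dark wooden handle, 270 mm long, leaning in the tub like the paddle, blade end down. The point is on its centre line, 135 mm from each end, half-way through the handle's thickness, 7 mm above its flat underside. x runs from blade to handle end, y across its width, z is normal to its face (upward). Centre of mass about 6 mm from the point towards the blade.
- scraper_tip (a point): Middle of the end edge of the scraper's blade, 135 mm from scraper_mid towards -x, 1.5 mm above the underside. Same axes.
- tub: Grey plastic rinse tub, empty, open, standing fast. Origin: centre of its underside. Inside 165 (x) by 300 mm (y), walls and floor 4 mm, rim 110 mm high, turned out 16 mm. The blades stand on its floor at the -x wall; the handles lie over the +x rim, 192 mm along the tool from the blade's end; one tool near y = -65 mm, one near +65 mm, which is which varies. +x points roughly to the robot's left.
- rack: Wooden drying rack, standing fast. Origin: centre of its underside. Two rails along y at x = -65 and +65 mm, 16 mm thick, 295 mm long, bare table between. 5 pairs of facing notches at y = -110, -55, 0, 55, 110 mm, 35 mm wide, flat bottoms 30 mm above the table; round-topped teeth between reach 48 mm. They hold handles; wide blades stay outside the -x rail. Brush in the y = 0 pair, handle to +x.
- brush_mid (a point): The brush that already lies in the rack, 276 mm long, handle 18 mm wide and 12 mm thick, head 44 mm wide. The point is on its handle, above the rack's centre, half-way up; x points to the handle's end. To be left alone.
- mug: White mug, 74 mm wide, 85 mm high; origin at its underside's centre. To be left alone.
- bowl: Terracotta bowl, 110 mm wide, 50 mm high; origin at its underside's centre. To be left alone.
- glaze_jar: White jar with a lid, 68 mm wide, 85 mm high; origin at its underside's centre. To be left alone.
- oxide_jar: Amber jar with a white lid, 56 mm wide, 75 mm high; origin at its underside's centre. To be left alone.
- rib: Small flat wooden shaping rib lying on the table, 110 x 50 x 8 mm. To be left alone.
- spoon: Spoon lying on the table. To be left alone.
- paddle: The paddle itself, loose, 65 to 125 g: origin under its blade's end edge, same axes. Handle 22 mm wide (y), 14 mm thick (z), straight, from 84 to 320 mm from the blade's end. Blade: the first 75 mm, 54 mm wide, 7 mm thick, then a shoulder 38 mm wide to 89 mm. One flat underside throughout (z = 0).
- scraper: The scraper itself, loose, 100 to 195 g: origin under its blade's end edge, same axes. Handle 22 mm wide (y), 14 mm thick (z), straight, from 53 to 270 mm from the blade's end. Blade: the first 40 mm, 76 mm wide, 3 mm thick, then 50 mm wide to 55 mm. One flat underside throughout (z = 0).

How it is judged:
At the end, for the whole second after the job is handed in: Both tools rest, let go, in facing notches of both rails: centre point 30 to 44 mm above the table, within 90 mm along and 135 mm across of the rack centre; level within 0.1 rad lengthwise, 0.2 rad across; along the rack within 0.2 rad; blade end over 60 mm to the rack's -x side (z of paddle_mid in the frame of rack between 0.03 and 0.044 m and x of paddle_mid in the frame of rack between -0.09 and 0.09 m and y of paddle_mid in the frame of rack between -0.135 and 0.135 m and angle between the x axis of each of paddle_mid, scraper_mid and the x axis of rack, either way round below 0.2 rad and x of each of paddle_tip, scraper_tip in the frame of rack below -0.06 m and angle between paddle_mid's own x axis and vertical between 1.4708 and 1.6708 rad and (angle between paddle_mid's own z axis and vertical below 0.2 rad or angle between paddle_mid's own z axis and vertical above 2.94 rad) and linear speed of each of paddle, scraper below 0.02 m/s and angular speed of each of paddle, scraper below 0.2 rad/s and z of scraper_mid in the frame of rack between 0.03 and 0.044 m and x of scraper_mid in the frame of rack between -0.09 and 0.09 m and y of scraper_mid in the frame of rack between -0.135 and 0.135 m and angle between scraper_mid's own x axis and vertical between 1.4708 and 1.6708 rad and (angle between scraper_mid's own z axis and vertical below 0.2 rad or angle between scraper_mid's own z axis and vertical above 2.94 rad)); the robot touches nothing.
It fails at once if a tool was dropped (moving faster than 0.6 m/s with the fingers off it) ((contact force between the fingers and paddle below 0.02 N and linear speed of paddle above 0.6 m/s) or (contact force between the fingers and scraper below 0.02 N and linear speed of scraper above 0.6 m/s)).
It fails at once if the brush or another bystander was pushed more than 25 mm (distance of any of brush_mid, mug, bowl, glaze_jar, oxide_jar, rib, spoon from where it was at the start of the episode above 0.025 m).
It also fails if it takes over 64 s, if anything falls off the work surface, if the arm or the gripper's body presses on something with over 40 N, if the wrist force passes 120 N, or if a joint passes its speed limit or range.

## Working session

There is one attempt and no reset: what is moved stays moved. The work goes in short steps, Python scripts to look and compute and a tool call to move; the robot and the scene stay as the last step left them, time stands still between calls to the robot, and variables do not carry over. Pictures are saved under pics/ and viewed, about 8 in all and at most 12, crops included, and the job is handed in when it is done.

Besides the shell and the picture viewer there is one more tool, called after "Emit:" as a command line: name --argument value ..., lists and objects as JSON in quotes. arm_command: Moves the arm, as the interface text tells. Its arguments: {"type":"object","properties":{"gripper":{"type":"array","items":{"type":"number"}},"slide":{"type":"array","items":{"type":"array","items":{"type":"number"}}},"turn":{"type":"array","items":{"type":"array","items":{"type":"number"}}},"force":{"type":"number"}},"required":["gripper","slide","turn"]}

```bash
mkdir -p pics
python3 - <<'E'
from workcell import bot, vision
import cv2,numpy as np
for n in ("scene","top"):
    cv2.imwrite(f"pics/{n}0.png",vision.grab_frame(n)); m=vision.camera_model(n); print(n,np.round(m["mtx"],1).tolist(),m["k1"],np.round(m["T"],4).tolist())
s=bot.observe(); print({k:np.round(v,3).tolist() for k,v in s.items()})
E
```

```text
scene [[444.4, 0.0, 304.3], [0.0, 444.4, 201.7], [0.0, 0.0, 1.0]] -0.12087147116943471 [[0.8575, 0.3357, -0.3899, 1.1658], [0.5144, -0.5738, 0.6373, -0.937], [-0.0097, -0.747, -0.6647, 1.0906], [0.0, 0.0, 0.0, 1.0]]
top [[397.9, 0.0, 313.8], [0.0, 397.9, 195.7], [0.0, 0.0, 1.0]] -0.05156389493931736 [[0.0242, -0.9868, 0.16, 0.3906], [-0.9996, -0.0257, -0.0076, 0.0228], [0.0116, -0.1598, -0.9871, 1.3527], [0.0, 0.0, 0.0, 1.0]]
{'clock': 0.1, 'qpos': [-1.201, 0.522, -0.036, 1.6, 0.021, 1.021, -0.113], 'qd': [-0.0, -0.0, -0.001, -0.0, 0.0, -0.001, 0.0], 'joint_efforts': [0.004, -92.849, 1.985, -37.053, 0.018, 0.005, 0.0], 'position': [0.266, 0.565, 0.231], 'tool_rot': [-3.141, 0.0, 2.702], 'force': [0.097, -0.402, -0.696], 'moment': [0.007, 0.049, 0.072], 'grip_width': 0.085}
```

View pics/top0.png

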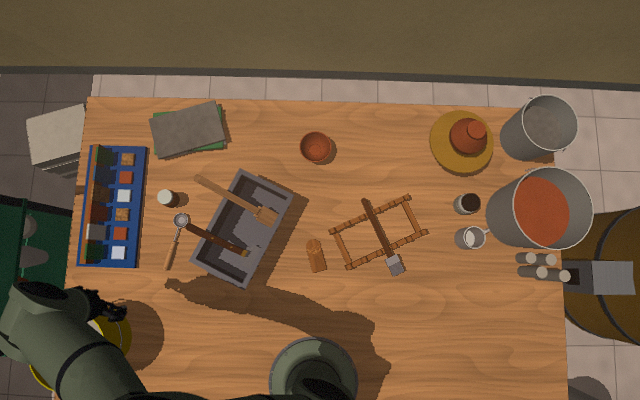

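View pics/scene0.png

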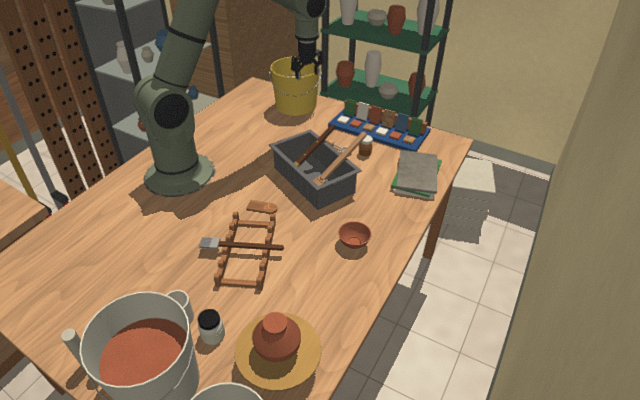

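The top view shows the tub centred near (243,228). The paddle's handle end is at (197,178) and the scraper's at (183,218). The rack is near (378,232), with the brush handle pointing up to (367,200). Next, an enlarged crop for coarse poses.

```bash
cat > h.py <<'E'
from workcell import bot, vision
import cv2,numpy as np
from scipy.spatial.transform import Rotation as R
def proj(m,P):
    T=np.linalg.inv(m["T"]);P=np.atleast_2d(P)@T[:3,:3].T+T[:3,3]
    s=P[:,:2]/P[:,2:];s=s*(1+m["k1"]*(s**2).sum(1,keepdims=True))
    return s@np.array(m["mtx"])[:2,:2].T+np.array(m["mtx"])[:2,2]
def ray(m,uv):
    K=np.array(m["mtx"]);d=(np.asarray(uv,float)-K[:2,2])/[K[0,0],K[1,1]];s=d.copy()
    for _ in range(20): s=d/(1+m["k1"]*(s**2).sum())
    T=np.array(m["T"]);return T[:3,3],T[:3,:3]@[s[0],s[1],1]
def at_z(m,uv,z):
    o,d=ray(m,uv);return o+d*(z-o[2])/d[2]
def crop(img,x0,y0,x1,y1,f,name):
    c=cv2.resize(img[y0:y1,x0:x1],None,fx=f,fy=f,interpolation=cv2.INTER_CUBIC);cv2.imwrite(name,c)
def pose2(x,y,a): # planar frame -> 4x4
    T=np.eye(4);T[:3,:3]=R.from_euler('z',a).as_matrix();T[:2,3]=x,y;return T
def tf(T,P): return np.atleast_2d(P)@T[:3,:3].T+T[:3,3]
def fit(m,obj,uv,x0):
    from scipy.optimize import least_squares
    f=lambda p:(proj(m,tf(pose2(*p),obj))-uv).ravel()
    r=least_squares(f,x0,x_scale=[.1,.1,.1]);return r.x,r.fun.reshape(-1,2)
E
python3 - <<'E'
from h import *
crop(cv2.imread("pics/top0.png"),170,160,440,300,2.9,"pics/c1.png")
m=vision.camera_model("top")
for n,p,z in [("pad end",(197,178),.16),("pad blade",(275,215),.02),("scr end",(183,218),.13),("scr blade",(247,253),.01),("tub c",(243,228),.1),("rack c",(378,232),.045)]: print(n,at_z(m,p,z).round(3))
E
```

```text
pad end [0.629 0.372 0.16 ]
pad blade [0.537 0.141 0.02 ]
scr end [0.508 0.416 0.13 ]
scr blade [0.408 0.231 0.01 ]
tub c [0.485 0.233 0.1  ]
rack c [ 0.487 -0.202  0.045]
```

View pics/c1.png

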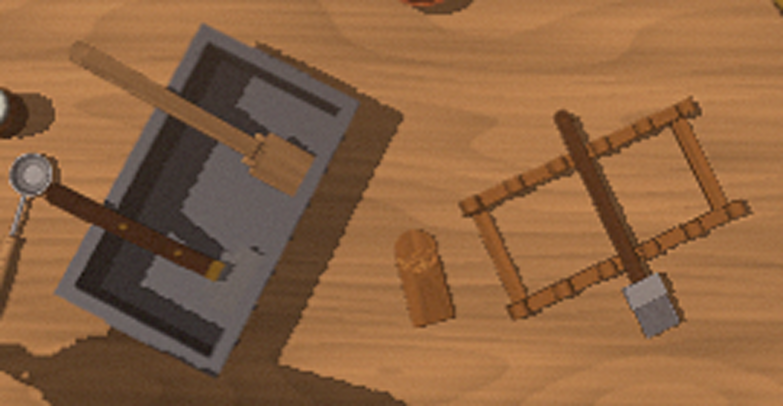

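Run:
```python
from h import *
m=vision.camera_model("top"); o=np.array([170,160])
px=lambda l:np.array(l)/2.9+o-.33
for e in (.0165+.082,.0825+.020):
    hy=e+.0675
    x,r=fit(m,np.array([[e,-hy,.11],[e,hy,.11],[-e,-hy,.11],[-e,hy,.11]]),px([(203,25),(57,292),(357,97),(215,375)]),[.48,.23,1.])
    print("tub",e,x.round(4),r.round(1).tolist())
x,r=fit(m,np.array([[.065,.14,.046],[.065,-.14,.046],[-.065,.14,.046],[-.065,-.14,.046]]),px([(470,207),(692,105),(518,311),(740,208)]),[.48,-.2,.5])
print("rack",x.round(4),r.round(1).tolist())
# tool axes through rim contact & handle ends
for n,u in [("pad",[(78,46),(250,148)]),("scr",[(45,190),(210,265)])]:
    print(n,[at_z(m,px(p),z).round(3) for p,z in zip(u,(.19,.09) if n=="pad" else (.165,.05))])
```

```text
tub 0.0985 [0.4877 0.2364 1.1335] [[-0.8, -1.6], [-1.0, 0.1], [0.9, 0.7], [0.8, 0.7]]
tub 0.10250000000000001 [0.4881 0.2364 1.1337] [[-1.3, -3.4], [-2.7, 0.6], [2.6, -0.0], [1.4, 2.4]]
rack [ 0.49   -0.2036  0.4482] [[0.1, -0.5], [-0.5, 0.2], [0.2, 0.2], [0.2, 0.1]]
pad [array([0.631, 0.366, 0.19 ]), array([0.542, 0.197, 0.09 ])]
scr [array([0.484, 0.396, 0.165]), array([0.414, 0.241, 0.05 ])]
```

```bash
cat >> h.py <<'E'
def Rt(yaw,th): return R.from_euler('z',yaw)*R.from_euler('x',np.pi)*R.from_euler('y',th,degrees=True)
def cur():
    s=bot.observe();return np.array(s["position"]),R.from_euler('xyz',s["tool_rot"]),s
def go(p,Rg,label=""):
    "slide (cm) and turn (deg) from the present pose"
    q,Rc,s=cur();print(label,"slide",(Rc.inv().apply(np.array(p)-q)*100).round(2).tolist(),"turn",np.degrees((Rc.inv()*Rg).as_rotvec()).round(1).tolist())
TUB=(.4877,.2364,1.1335);RACK=(.490,-.2036,.4482)
E
python3 - <<'E'
from h import *
go([.46,.22,.36],Rt(TUB[2],0))
m=vision.camera_model("wrist");q,Rc,s=cur();T=np.array(m["T"])
print(Rc.inv().apply(T[:3,3]-q).round(3),(Rc.inv().as_matrix()@T[:3,:3]).round(3).tolist(),np.round(m["mtx"],1).tolist())
E
```

```text
slide [-32.25, -22.99, -12.9] turn [-0.0, 0.1, 89.9]
[ 0.079  0.    -0.143] [[0.002, -0.951, -0.31], [1.0, 0.002, -0.001], [0.001, -0.31, 0.951]] [[313.6, 0.0, 317.4], [0.0, 313.6, 205.9], [0.0, 0.0, 1.0]]
```

Emit:
arm_command --gripper '[8.5,8.5,8.5,8.5,8.5]' --slide '[[0,0,-5],[-5,-3,-10],[-11,-7,-13],[-16,-11,-13],[-21,-15,-13]]' --turn '[[0,0,10],[0,0,20],[0,0,30],[0,0,40],[0,0,50]]'

```text
clock: 0.72
position: [0.3795, 0.3655, 0.3605]
tool_rot: [3.141, -0.001, 1.823]
force: [0.8, 1.1, -1.0]
grip_width: 0.085
```

Run:
```python
from h import *
go([.46,.22,.36],Rt(TUB[2],0));print(cur()[2]["clock"],cur()[0],np.round(cur()[2]["qpos"],2))
```

```text
slide [-16.1, 4.16, 0.04] turn [0.0, -0.0, 39.5]
0.725 [0.37950728 0.36551681 0.36049757] [-1.06  0.25  0.23  1.69 -0.06  1.21 -0.57]
```

Emit:
arm_command --gripper '[8.5,8.5,8.5,8.5,8.5]' --slide '[[-4,1,0],[-8,2,0],[-12,3,0],[-16,4,0],[-16,4,0]]' --turn '[[0,0,10],[0,0,20],[0,0,30],[0,0,39.5],[0,0,39.5]]'

```text
clock: 1.35
position: [0.4594, 0.2201, 0.3601]
tool_rot: [3.141, 0.0, 1.133]
force: [-0.3, -0.0, 0.1]
grip_width: 0.085
```

Run:
```python
from h import *
import pickle
m=vision.camera_model("wrist");f=vision.grab_frame("wrist");pickle.dump((m,f),open("w1.pkl","wb"));cv2.imwrite("pics/w1.png",f)
q,Rc,s=cur();print(s["clock"],q,s["tool_rot"],np.round(s["qpos"],2))
```

```text
1.4 [0.45855682 0.22200018 0.35991532] [-3.14152038e+00  3.05210148e-04  1.13827968e+00] [-0.91  0.23  0.42  1.74 -0.1   1.2  -0.89]
```

View pics/w1.png

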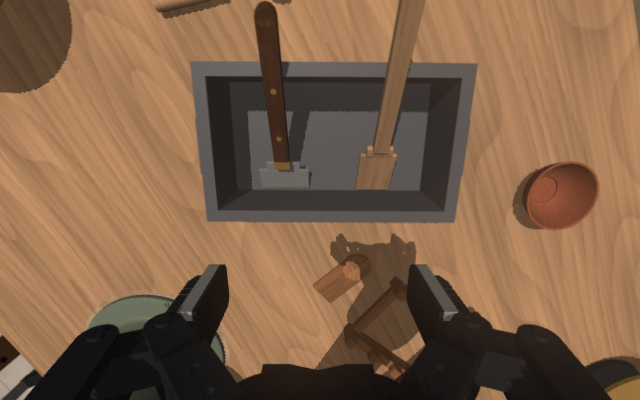

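The wrist view shows the tub rim corners at (192,62), (477,64), (456,222) and (208,222). The scraper tip is at (285,188) with its handle end at (266,4). The paddle tip is at (374,189), with its handle running up to (411,0).

```bash
cat >> h.py <<'E'
def tool_fit(m,pts,uv,x0):
    "pts (s along, y across, z above underside); params x,y of tip on the floor z=.004, yaw; pitch 34"
    from scipy.optimize import least_squares
    def T(p):
        A=np.eye(4);A[:3,:3]=(R.from_euler('z',p[2])*R.from_euler('y',-34,degrees=True)).as_matrix();A[:3,3]=p[0],p[1],.004;return A
    f=lambda p:(proj(m,tf(T(p),pts))-uv).ravel()
    r=least_squares(f,x0);return r.x,r.fun.reshape(-1,2),T(r.x)
E
python3 - <<'E'
from h import *
import pickle
m,f=pickle.load(open("w1.pkl","rb"))
e=.0985;hy=e+.0675
x,r=fit(m,np.array([[e,hy,.11],[e,-hy,.11],[-e,-hy,.11],[-e,hy,.11]]),np.array([(192,62),(477,64),(456,222),(208,222)]),TUB)
print("tub",x.round(4),r.round(1).tolist()); TI=np.linalg.inv(pose2(*x))
c,s=np.cos(x[2]),np.sin(x[2])
P=np.array([[0,0,.007],[.084,0,.014],[.2,0,.014]]);
S=np.array([[0,0,.003],[0,.038,.003],[0,-.038,.003],[.262,0,.014]])
for n,p,uv,x0 in [("scr",S,[(285,187.5),(261,187),(310,188),(266,10)],(.38,.2,x[2])),("pad",np.array([[0,0,.007],[0,.027,.007],[0,-.027,.007],[.084,0,.014],[.2535,0,.014]]),[(374,189),(356,188.5),(391.5,190),(382,152),(402,50)],(.5,.14,x[2]))]:
    if n=="pad": p[-1,0]=.20
    y,r,T=tool_fit(m,p,np.array(uv),x0)
    print(n,y.round(4),r.round(1).tolist(),"tip in tub",tf(TI,T[:3,3]).round(4),"mid",tf(T,[[.16 if n=="pad" else .135,0,.007]]).round(4))
    print(" handle px",proj(m,tf(T,[[.1,0,.014],[.2,0,.014],[.26,0,.014]])).round(0).tolist())
E
```

```text
tub [0.4888 0.2349 1.1321] [[-1.2, 0.3], [1.5, -0.6], [-0.9, 0.7], [0.5, -0.0]]
scr [0.3926 0.1993 1.1199] [[0.3, -1.8], [1.1, -1.6], [-1.4, -2.0], [-0.0, 2.7]] tip in tub [[-0.0731  0.0719  0.004 ]] mid [[0.4397 0.2965 0.0853]]
 handle px [[280.0, 143.0], [272.0, 74.0], [266.0, 15.0]]
pad [0.5259 0.146  1.1233] [[-0.4, -6.2], [0.9, -5.9], [-1.2, -7.0], [1.2, -5.9], [-0.5, 16.0]] tip in tub [[-0.0647 -0.0713  0.004 ]] mid [[0.5816 0.262  0.0993]]
 handle px [[385.0, 137.0], [401.0, 66.0], [415.0, 6.0]]
```

```bash
cat >> h.py <<'E'
TUB=(.4888,.2349,1.1321)
MID={"pad":tf(pose2(*TUB),[.0477,-.0722,.0993])[0],"scr":tf(pose2(*TUB),[.0270,.0702,.0853])[0]}
YAW={"pad":1.1233,"scr":1.1199}
def grasp(n,back):
    Rg=Rt(YAW[n],34);return MID[n]+Rg.apply([0,0,.019-back]),Rg
E
python3 - <<'E'
from h import *
print(MID);go(*grasp("pad",.09));print(grasp("pad",.09)[0])
E
```

```text
{'pad': array([0.57442414, 0.24741546, 0.0993    ]), 'scr': array([0.43671602, 0.28916139, 0.0853    ])}
 slide [3.2, 9.4, 20.17] turn [-0.3, 34.0, 0.8]
[0.5572444  0.21162216 0.15816167]
```

Emit:
arm_command --gripper '[6,6,6,6,6]' --slide '[[0,3,5],[1,6,10],[2,9.4,15],[3.2,9.4,20.2],[3.2,9.4,20.2]]' --turn '[[0,9,0],[0,18,0],[0,27,0],[-0.3,34,0.8],[-0.3,34,0.8]]'

```text
clock: 2.02
position: [0.5549, 0.2165, 0.1655]
tool_rot: [-3.14, -0.586, 1.135]
force: [2.0, 2.0, -0.0]
grip_width: 0.0598
```

Run:
```python
from h import *
import pickle
go(*grasp("pad",.0),"grasp");q,Rc,s=cur();print(s["clock"],q,np.round(s["qpos"],2))
m=vision.camera_model("wrist");f=vision.grab_frame("wrist");pickle.dump((m,f),open("w2.pkl","wb"));cv2.imwrite("pics/w2.png",f)
```

```text
grasp slide [-0.63, 0.49, 9.42] turn [-0.5, 0.4, 0.6]
2.025 [0.55492782 0.21651917 0.16551388] [-0.2   0.48 -0.04  2.07 -1.16  0.47  0.36]
```

View pics/w2.png

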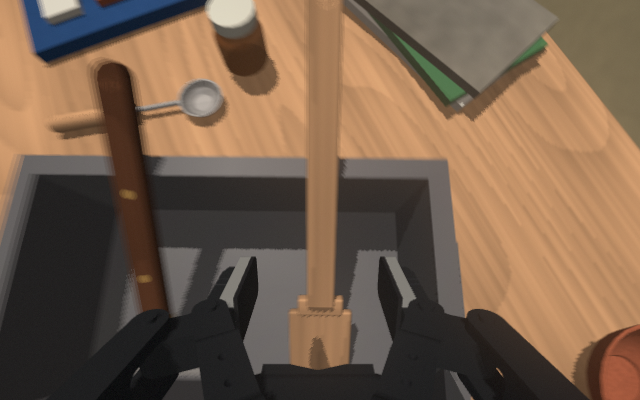

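The paddle handle (u≈321) lies centred between the fingers (u≈318) and runs straight up the image, so yaw and lateral position are good.

Emit:
arm_command --gripper '[6,6,6,6]' --slide '[[-0.6,0.2,2.4],[-0.6,0.3,5],[-0.6,0.3,8],[-0.6,0.3,9.4]]' --turn '[[0,0.4,0.4],[0,0.4,0.4],[0,0.4,0.4],[0,0.4,0.4]]'

```text
clock: 2.58
position: [0.5769, 0.2588, 0.0842]
tool_rot: [-3.133, -0.591, 1.127]
force: [-0.6, -0.7, -0.2]
grip_width: 0.0599
```

Run:
```python
from h import *
import pickle
m=vision.camera_model("wrist");f=vision.grab_frame("wrist");pickle.dump((m,f),open("w3.pkl","wb"));cv2.imwrite("pics/w3.png",f)
go(*grasp("pad",.0),"grasp");q,Rc,s=cur();print(s["clock"],q,s["force"])
```

```text
grasp slide [-0.06, 0.29, -0.08] turn [-0.6, 0.2, 0.1]
2.625 [0.57676223 0.25909719 0.08319588] [-1.89852746 -0.52552592 -2.629233  ]
```

View pics/w3.png

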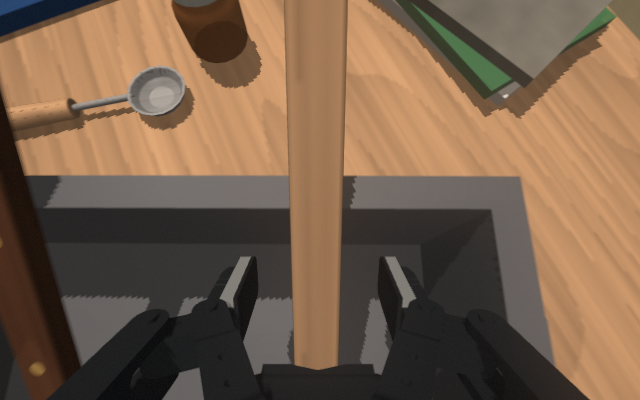

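Run:
```python
from h import *
import pickle
m,f=pickle.load(open("w3.pkl","rb"));g=f.astype(int)
for v in (60,120,160,225,260,300): print(v,f[v,278:356:2,2].tolist())
q,Rc,s=cur()
for off in (.007,0,-.007):
    for h in (-.011,.011): print(off,h,proj(m,MID["pad"]+grasp("pad",0)[1].apply(np.array([[a,h,-off] for a in (-.0,.02,.04,.08)]))).round(0).tolist())
```

```text
60 [201, 212, 217, 217, 143, 162, 170, 167, 161, 155, 149, 148, 153, 157, 159, 162, 165, 166, 165, 165, 164, 164, 162, 161, 161, 162, 162, 165, 167, 168, 167, 171, 155, 132, 151, 197, 200, 210, 213]
120 [190, 191, 191, 191, 184, 153, 165, 171, 169, 166, 164, 161, 162, 159, 158, 159, 162, 164, 164, 165, 162, 163, 160, 160, 159, 161, 162, 163, 164, 167, 167, 163, 140, 124, 200, 196, 196, 196, 196]
160 [184, 186, 190, 192, 196, 148, 159, 170, 170, 167, 164, 162, 159, 157, 156, 157, 160, 163, 162, 162, 162, 161, 160, 157, 157, 159, 161, 162, 164, 166, 166, 151, 129, 209, 205, 205, 211, 209, 207]
225 [50, 52, 49, 50, 51, 53, 107, 159, 166, 165, 162, 158, 157, 154, 152, 151, 154, 157, 159, 158, 159, 157, 155, 154, 154, 157, 155, 158, 160, 162, 154, 129, 57, 55, 56, 54, 54, 53, 52]
260 [62, 61, 61, 62, 62, 64, 67, 154, 163, 165, 162, 158, 157, 154, 151, 147, 151, 155, 157, 156, 155, 155, 154, 153, 153, 153, 154, 156, 159, 162, 143, 107, 65, 63, 64, 64, 63, 65, 63]
300 [111, 111, 97, 110, 113, 112, 108, 112, 157, 163, 162, 160, 156, 155, 151, 146, 150, 153, 155, 154, 154, 155, 154, 153, 153, 153, 154, 156, 160, 157, 130, 68, 66, 66, 66, 66, 66, 65, 64]
0.007 -0.011 [[296.0, 298.0], [296.0, 257.0], [295.0, 212.0], [292.0, 106.0]]
0.007 0.011 [[347.0, 299.0], [348.0, 258.0], [350.0, 212.0], [354.0, 106.0]]
0 -0.011 [[298.0, 289.0], [297.0, 250.0], [296.0, 206.0], [294.0, 106.0]]
0 0.011 [[346.0, 290.0], [347.0, 250.0], [349.0, 207.0], [352.0, 106.0]]
-0.007 -0.011 [[299.0, 281.0], [298.0, 243.0], [297.0, 201.0], [296.0, 106.0]]
-0.007 0.011 [[345.0, 282.0], [346.0, 243.0], [347.0, 202.0], [351.0, 106.0]]
```

Emit:
arm_command --gripper '[6,1.5,1.5,1.5,1.5]' --slide '[[0,0,0.2],[0,0,0.2],[0,0,0.2],[0,0,0.2],[0,0,0.2]]' --turn '[[0,0,0],[0,0,0],[0,0,0],[0,0,0],[0,0,0]]' --force 60

```text
clock: 3.25
position: [0.578, 0.2575, 0.0835]
tool_rot: [-3.135, -0.591, 1.125]
force: [-2.6, -2.1, 5.6]
grip_width: 0.0208
```

Emit:
arm_command --gripper '[1.5,1.5]' --slide '[[0,0,0],[0,0,0]]' --turn '[[0,0,0],[0,0,0]]'

```text
clock: 3.5
position: [0.578, 0.2575, 0.0835]
tool_rot: [-3.135, -0.591, 1.125]
force: [-2.4, -1.2, 6.9]
grip_width: 0.0212
```

Emit:
arm_command --gripper '[1.5,1.5,1.5,1.5,1.5]' --slide '[[1.5,0,-1.2],[4,0,-4],[7,0,-7.5],[10,0,-11.5],[13,0,-15.5]]' --turn '[[0,0,0],[0,0,0],[0,-4,0],[0,-10,0],[0,-18,0]]'

```text
clock: 4.12
position: [0.587, 0.2787, 0.2635]
tool_rot: [-3.126, -0.317, 1.133]
force: [1.3, 2.4, -2.4]
grip_width: 0.0209
```

```bash
cat >> h.py <<'E'
def place(y,x,up,): # tcp for tool mid at rack (x,y), 'up' above lying height
    c=tf(pose2(*RACK),[x,y,.037-.019+up])[0];return c,Rt(RACK[2],0)
E
python3 - <<'E'
from h import *
q,Rc,s=cur();print(s["clock"],q,s["force"],s["grip_width"],np.round(s["qpos"],2))
go(*place(-.11,-.012,.15))
print(place(-.11,-.012,.15)[0])
E
```

```text
4.125 [0.58704894 0.27872144 0.26352212] [ 1.26626993  2.38763209 -2.41129321] 0.020876653101051773 [-0.67  0.45  0.35  1.72 -0.52  0.83 -0.49]
 slide [-55.88, 19.31, -8.59] turn [-7.1, -17.1, 39.0]
[ 0.5268531  -0.30793527  0.168     ]
```

Emit:
arm_command --gripper '[1.5,1.5,1.5,1.5,1.5]' --slide '[[-4.5,1.5,-1],[-10,3.5,-2],[-16,5.5,-3],[-22,7.5,-4.5],[-28,9.7,-5.5]]' --turn '[[-0.7,-2,4],[-1.5,-4,8],[-2.2,-6,12],[-3,-8,16],[-3.5,-9,20]]'

```text
clock: 4.75
position: [0.5572, -0.0124, 0.225]
tool_rot: [-3.102, -0.154, 0.78]
force: [0.9, 0.6, -1.4]
grip_width: 0.0209
```

Run:
```python
from h import *
q,Rc,s=cur();print(s["clock"],q,s["grip_width"],np.round(s["qpos"],2))
go(*place(-.11,-.012,.15))
```

```text
4.75 [ 0.55722351 -0.01237041  0.22503327] 0.020945786598738157 [-0.39  0.43  0.52  1.87 -0.47  0.87 -0.4 ]
 slide [-23.54, 18.95, 1.37] turn [-3.7, -8.4, 19.1]
```

Emit:
arm_command --gripper '[1.5,1.5,1.5,1.5,1.5]' --slide '[[-4.8,3.8,0.2],[-9.5,7.6,0.4],[-14,11.4,0.8],[-19,15.2,1],[-23.5,19,1.4]]' --turn '[[-0.7,-1.7,3.8],[-1.5,-3.4,7.6],[-2.2,-5,11.4],[-3,-6.7,15.2],[-3.7,-8.4,19.1]]'

```text
clock: 5.38
position: [0.5279, -0.3084, 0.1673]
tool_rot: [3.141, 0.001, 0.448]
force: [0.2, 0.5, -1.3]
grip_width: 0.0206
```

Run:
```python
from h import *
import pickle
m=vision.camera_model("wrist");f=vision.grab_frame("wrist");pickle.dump((m,f),open("w4.pkl","wb"))
f2=vision.grab_frame("scene");m2=vision.camera_model("scene");pickle.dump((m2,f2),open("s4.pkl","wb"))
q,Rc,s=cur();print(s["clock"],q,s["grip_width"],np.round(s["qpos"],2));go(*place(-.11,-.012,.15))
a=f; b=cv2.resize(f2[190:320,170:330],None,fx=3.07,fy=3.07)[:400];c=np.hstack([a[:, :],np.zeros((400,0,3),np.uint8)])
cv2.imwrite("pics/w4.png",np.vstack([cv2.resize(a,(640,400)),cv2.resize(f2[200:300,170:330],(320,200)).repeat(1,0) if 0 else cv2.resize(f2[215:265,170:330],(640,200))]))
```

```text
5.475 [ 0.52618087 -0.311988    0.16647022] 0.020936745674590022 [ 0.02  0.67  0.64  1.72 -0.48  0.92 -0.27]
 slide [0.23, -0.34, -0.15] turn [0.1, 0.2, -0.3]
```

View pics/w4.png

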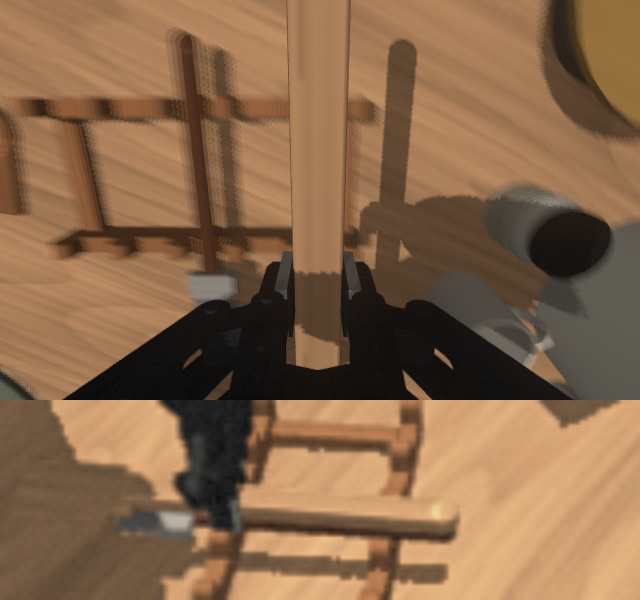

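Paddle is held squarely with the handle at u≈320. The rack's +x rail ends show at (20,106) and (372,110), slightly motion-blurred. Checking the rack pose with a sharp frame now that the arm has settled.

Run:
```python
from h import *
m=vision.camera_model("wrist");f=vision.grab_frame("wrist")
P=[[.065,.1475,.042],[.065,-.1475,.042],[-.065,.1475,.042],[.065,.0825,.048],[.065,.0275,.048],[.065,-.0275,.048],[.065,-.0825,.048],[-.065,.0825,.048],[-.065,.0275,.048],[-.065,-.0275,.048],[-.065,-.0825,.048],[.065,-.11,.03],[-.065,-.11,.03]]
uv=proj(m,tf(pose2(*RACK),P)).round().astype(int);print(uv.tolist())
f=f.copy()
for u in uv: cv2.drawMarker(f,tuple(map(int,u)),(255,0,255),0,9,1)
# where the paddle's tip/mid are by grip
q,Rc,s=cur();print(s["clock"],q);go(*place(-.11,-.012,.15))
cv2.imwrite("pics/w5.png",cv2.resize(f[60:300,:480],(800,400)))
```

```text
[[-1, 106], [358, 103], [43, 249], [71, 105], [139, 105], [208, 104], [277, 104], [106, 252], [165, 252], [224, 252], [283, 252], [312, 103], [313, 243]]
5.525 [ 0.52710582 -0.30904316  0.16670234]
 slide [0.02, -0.11, -0.13] turn [0.0, 0.1, -0.1]
```

View pics/w5.png

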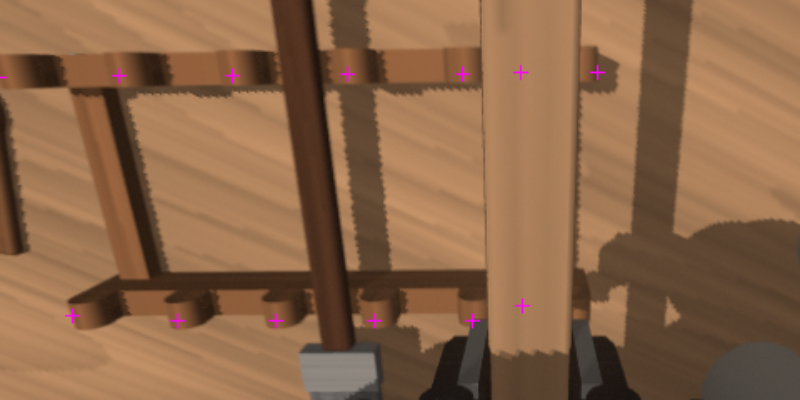

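Run:
```python
from h import *
m=vision.camera_model("scene");q,Rc,s=cur()
c=q+Rc.apply([0,0,-.019])
for L in (.15,.16,.17): print(L,proj(m,c+Rc.apply([[L,0,-.007],[L,0,.007]])).round(1).tolist())
print(proj(m,c+Rc.apply([[-.071,0,0],[-.160,0,0]])).round(1).tolist())
go(*place(-.11,-.014,0.0))
```

```text
0.15 [[280.4, 239.3], [280.6, 242.7]]
0.16 [[284.0, 239.5], [284.2, 242.9]]
0.17 [[287.5, 239.7], [287.7, 243.2]]
[[203.7, 235.8], [173.8, 233.7]]
 slide [-0.14, -0.11, 14.87] turn [0.0, 0.1, -0.1]
```

Emit:
arm_command --gripper '[1.5,1.5,1.5,1.5,1.5]' --slide '[[-0.2,-0.1,4],[-0.3,-0.1,8],[-0.3,-0.1,11],[-0.3,-0.1,12.8],[-0.3,-0.1,13.6]]' --turn '[[0,0,0],[0,0,0],[0,0,0],[0,0,0],[0,0,0]]'

```text
clock: 6.15
position: [0.5255, -0.3064, 0.031]
tool_rot: [-3.141, 0.0, 0.451]
force: [-0.9, -1.3, -0.7]
grip_width: 0.0205
```

Emit:
arm_command --gripper '[1.5,1.5,1.5,1.5]' --slide '[[0,0,0.3],[0,0,0.6],[0,0,0.9],[0,0,0.9]]' --turn '[[0,0,0],[0,0,0],[0,0,0],[0,0,0]]'

```text
clock: 6.65
position: [0.5254, -0.3069, 0.0224]
tool_rot: [3.142, 0.0, 0.45]
force: [-0.6, -0.4, -1.5]
grip_width: 0.0204
```

Emit:
arm_command --gripper '[1.5,1.5,1.5]' --slide '[[0,0,0.2],[0,0,0.4],[0,0,0.4]]' --turn '[[0,0,0],[0,0,0],[0,0,0]]'

```text
clock: 7.02
position: [0.5256, -0.3071, 0.0218]
tool_rot: [-3.141, -0.002, 0.45]
force: [-18.6, 15.4, 69.0]
grip_width: 0.0208
```

Run:
```python
from h import *
q,Rc,s=cur();print(s["clock"],q,s["force"],s["moment"])
f=vision.grab_frame("wrist");g=vision.grab_frame("scene")
cv2.imwrite("pics/w6.png",np.vstack([cv2.resize(f[:,120:520],(500,300) if 0 else (400,400)),cv2.resize(g[210:280,190:310],(400,200) if 0 else (400,233))]))
```

```text
7.025 [ 0.52557291 -0.30711306  0.02180554] [-18.62299055  15.39923192  68.97014494] [3.38093314 3.80747228 0.10332228]
```

View pics/w6.png

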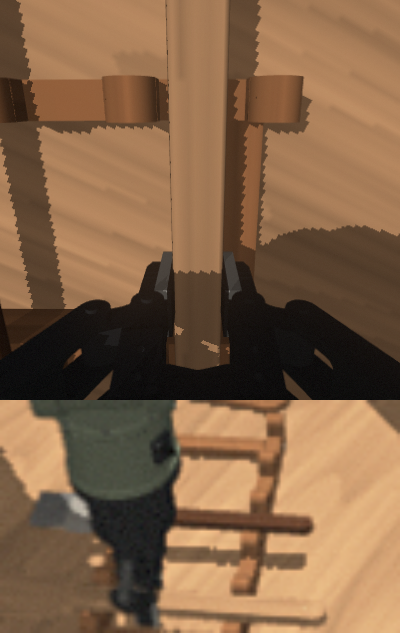

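The handle sits in the notch between the two +x rail teeth (handle 170–225, teeth edges 160 and 246). It contacts at TCP z≈0.022 with 69 N, so I relieve the pressure before opening.

Emit:
arm_command --gripper '[1.5,1.5,1.5]' --slide '[[0,0,-0.2],[0,0,-0.38],[0,0,-0.38]]' --turn '[[0,0,0],[0,0,0],[0,0,0]]'

```text
clock: 7.5
position: [0.5255, -0.307, 0.0222]
tool_rot: [3.141, 0.0, 0.45]
force: [0.3, -0.3, 0.2]
grip_width: 0.0211
```

Emit:
arm_command --gripper '[2.4,2.7,3.2,3.8,3.8]' --slide '[[0,0,0],[0,0,0],[0,0,0],[0,0,0],[0,0,0]]' --turn '[[0,0,0],[0,0,0],[0,0,0],[0,0,0],[0,0,0]]'

```text
clock: 8.12
position: [0.5253, -0.3069, 0.0221]
tool_rot: [-3.141, 0.0, 0.45]
force: [-1.0, -0.7, 0.2]
grip_width: 0.0378
```

Emit:
arm_command --gripper '[3.8,3.8,3.8,3.8,3.8]' --slide '[[0,0,-0.8],[0,0,-3],[0,0,-8],[0,0,-14],[0,0,-20]]' --turn '[[0,0,0],[0,0,0],[0,0,0],[0,0,0],[0,0,0]]'

```text
clock: 8.75
position: [0.5249, -0.307, 0.2256]
tool_rot: [3.141, -0.0, 0.45]
force: [0.8, -0.6, -0.3]
grip_width: 0.038
```

Run:
```python
from h import *
import pickle
q,Rc,s=cur();print(s["clock"],q,s["grip_width"],s["force"])
m=vision.camera_model("wrist");f=vision.grab_frame("wrist");pickle.dump((m,f),open("w7.pkl","wb"))
cv2.imwrite("pics/w7.png",f)
print(proj(m,tf(pose2(*RACK),[[-.014,-.11,.044],[.146,-.11,.044],[-.174,-.11,.037]])).round())
go(*grasp("scr",.10))
```

```text
8.75 [ 0.52492077 -0.30701137  0.22563873] 0.03800124190845421 [ 0.78295193 -0.57971996 -0.28551267]
[[318. 183.]
 [319.  12.]
 [318. 306.]]
 slide [14.25, -55.05, 7.75] turn [11.9, 32.5, -37.2]
```

View pics/w7.png

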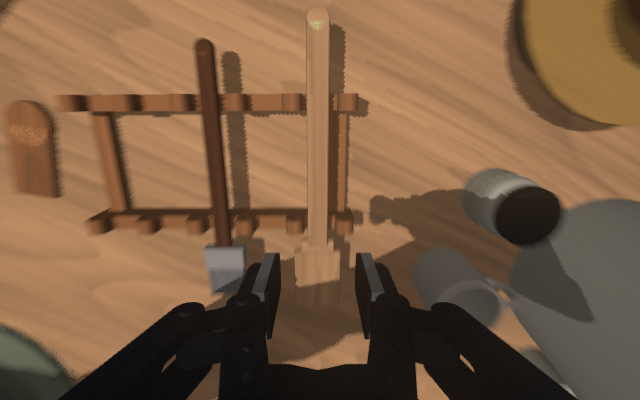

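The paddle lies in the y=-110 notch pair, handle end at (318,10), with its shoulder outside the -x rail. The brush is undisturbed. Next, the scraper.

Emit:
arm_command --gripper '[6,6,6,6,6]' --slide '[[1.2,-5,-1],[2.5,-10,-1],[4,-15.5,-1],[5.5,-21,-1],[7,-27,0]]' --turn '[[1,3,-3.5],[2,6,-7],[3.4,9,-10.5],[4.5,12,-14],[5.5,15,-17]]'

```text
clock: 9.43
position: [0.4708, -0.0321, 0.2239]
tool_rot: [-3.086, -0.276, 0.743]
force: [1.8, 0.1, -0.1]
grip_width: 0.0598
```

```bash
cat >> h.py <<'E'
MID["scr"]=MID["scr"]+Rt(1.12,34).apply([0,-.0015,.003])
E
python3 - <<'E'
from h import *
q,Rc,s=cur();print(s["clock"],q,np.round(s["qpos"],2));go(*grasp("scr",.09));print(grasp("scr",.09)[0])
E
```

```text
9.425 [ 0.47082938 -0.03214648  0.22387665] [-0.3   0.27  0.49  2.13 -0.58  0.74 -0.22]
 slide [12.79, -24.0, 13.53] turn [6.0, 17.4, -20.2]
[0.41879542 0.25559022 0.14167455]
```

Emit:
arm_command --gripper '[6,6,6,6,6]' --slide '[[2.5,-5,2],[5,-10,4],[7.5,-15,7],[10,-19.5,10.5],[12.8,-24,13.5]]' --turn '[[1.2,3.5,-4],[2.4,7,-8],[3.6,10.5,-12],[4.8,14,-16],[6,17.4,-20.2]]'

```text
clock: 10.05
position: [0.4302, 0.1779, 0.1603]
tool_rot: [-3.114, -0.506, 1.037]
force: [1.0, -0.5, -2.0]
grip_width: 0.0599
```

Emit:
arm_command --gripper '[6,6]' --slide '[[0,0,0],[0,0,0]]' --turn '[[0,0,0],[0,0,0]]'

```text
clock: 10.3
position: [0.4311, 0.175, 0.1601]
tool_rot: [-3.113, -0.504, 1.031]
force: [0.2, -0.6, 0.4]
grip_width: 0.0599
```

Run:
```python
from h import *
import pickle
q,Rc,s=cur();print(s["clock"],q,np.round(s["qpos"],2));go(*grasp("scr",0))
m=vision.camera_model("wrist");f=vision.grab_frame("wrist");pickle.dump((m,f),open("w8.pkl","wb"))
G=grasp("scr",0)[1];uv=proj(m,MID["scr"]+G.apply([[a,h,-.003] for a in (-.08,-.04,0,.05,.1,.13) for h in (-.011,.011)]));print(uv.round().tolist())
h=f.copy()
for u in uv.round().astype(int): cv2.drawMarker(h,tuple(map(int,u)),(255,0,255),0,9,1)
cv2.imwrite("pics/w8.png",h)
```

```text
10.3 [0.43113985 0.17496086 0.1600626 ] [-0.05  0.32 -0.25  2.35 -1.17  0.31  0.3 ]
 slide [5.4, -5.27, 13.75] turn [1.0, 5.1, -4.4]
[[255.0, 228.0], [278.0, 226.0], [247.0, 187.0], [273.0, 185.0], [239.0, 140.0], [266.0, 138.0], [228.0, 74.0], [257.0, 72.0], [215.0, -4.0], [246.0, -6.0], [206.0, -57.0], [239.0, -60.0]]
```

View pics/w8.png

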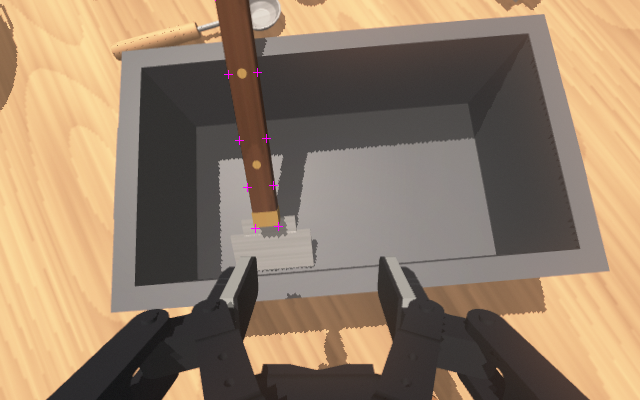

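The overlay fits the scraper within about 1 mm (handle edges at v=74 are 228–258, predicted 228 and 257). The arm fell short of the pregrasp pose, so I continue towards it.

Emit:
arm_command --gripper '[6,6,6,6,6]' --slide '[[1.5,-1.5,1],[3,-3,2],[4.3,-4.3,3],[5.4,-5.2,4.7],[5.4,-5.2,4.7]]' --turn '[[0.3,1.5,-1],[0.6,3,-2],[1,4,-3.5],[1,5,-4.4],[1,5,-4.4]]'

```text
clock: 10.98
position: [0.4296, 0.2588, 0.163]
tool_rot: [-3.122, -0.572, 1.124]
force: [0.0, 1.1, -0.0]
grip_width: 0.0595
```

Run:
```python
from h import *
q,Rc,s=cur();print(s["clock"],q,s["tool_rot"],np.round(s["qpos"],2));go(*grasp("scr",0))
```

```text
10.975 [0.42962503 0.25878563 0.16302264] [-3.12239871 -0.57187523  1.12364865] [ 0.06  0.39 -0.58  2.31 -1.26  0.16  0.35]
 slide [-1.6, -0.62, 10.4] turn [-1.2, 1.2, 0.2]
```

```bash
cat >> h.py <<'E'
def grasp2(n,back,th):
    Rg=Rt(YAW[n],th);return MID[n]+Rg.apply([0,0,.019-back]),Rg
E
python3 - <<'E'
from h import *
go(*grasp2("scr",.08,20),"pre");go(*grasp2("scr",.0,20),"final")
E
```

```text
pre slide [-0.29, -0.78, 2.55] turn [-1.2, -12.8, 0.3]
final slide [-2.06, -0.62, 10.35] turn [-1.2, -12.8, 0.3]
```

Emit:
arm_command --gripper '[6,6,6,6,6]' --slide '[[-0.1,-0.4,0.8],[-0.3,-0.8,2.5],[-0.8,-0.7,5],[-1.3,-0.7,7],[-1.3,-0.7,7]]' --turn '[[-0.5,-7,0.2],[-1.2,-12.8,0.3],[-1.2,-12.8,0.3],[-1.2,-12.8,0.3],[-1.2,-12.8,0.3]]'

```text
clock: 11.6
position: [0.432, 0.2877, 0.0962]
tool_rot: [-3.141, -0.347, 1.123]
force: [0.5, -0.9, -0.3]
grip_width: 0.0601
```

Run:
```python
from h import *
q,Rc,s=cur();print(s["clock"],q,s["tool_rot"],s["force"],np.round(s["qpos"],2));go(*grasp2("scr",0,20))
```

```text
11.6 [0.43197095 0.28767457 0.0962286 ] [-3.14094981 -0.34666813  1.12307339] [ 0.45512422 -0.87932039 -0.28559575] [-0.57  0.49 -0.03  2.22 -0.9   0.2  -0.18]
 slide [0.03, 0.22, 3.33] turn [-0.1, 0.1, 0.2]
```

Emit:
arm_command --gripper '[6,6,6,1.5,1.5]' --slide '[[0,0.1,1.5],[0,0.2,2.8],[0,0.2,3.3],[0,0.2,3.3],[0,0.2,3.3]]' --turn '[[0,0,0],[0,0,0],[0,0,0],[0,0,0],[0,0,0]]' --force 70

```text
clock: 12.22
position: [0.4397, 0.2951, 0.067]
tool_rot: [-3.14, -0.35, 1.118]
force: [-1.5, 1.0, 0.2]
grip_width: 0.0248
```

Emit:
arm_command --gripper '[1.5,1.5,1.5,1.5]' --slide '[[0,0,0],[0,0,0],[0,0,0],[0,0,0]]' --turn '[[0,0,0],[0,0,0],[0,0,0],[0,0,0]]'

```text
clock: 12.72
position: [0.4398, 0.2952, 0.067]
tool_rot: [-3.14, -0.35, 1.118]
force: [-2.1, -4.3, 7.5]
grip_width: 0.0205
```

Run:
```python
from h import *
q,Rc,s=cur();print(s["clock"],q,s["tool_rot"],s["force"],s["grip_width"])
up=Rc.inv().apply([0,0,1]);print("up",up.round(3), "tubx",Rc.inv().apply([np.cos(1.132),np.sin(1.132),0]).round(3))
```

```text
12.725 [0.43984028 0.29519521 0.06700066] [-3.14024025 -0.35015887  1.11798935] [-2.07831414 -4.31708051  7.4941318 ] 0.020467459016236995
up [ 0.343 -0.001 -0.939] tubx [ 0.939 -0.014  0.343]
```

Emit:
arm_command --gripper '[1.5,1.5,1.5,1.5,1.5]' --slide '[[0.7,0,-1.2],[2.2,0,-4],[4,0,-7.5],[6,0,-11.5],[7.8,0,-15.5]]' --turn '[[0,0,0],[0,0,0],[0,-4,0],[0,-10,0],[0,-18,0]]'

```text
clock: 13.35
position: [0.4472, 0.3147, 0.2272]
tool_rot: [-3.13, -0.068, 1.124]
force: [0.1, 1.7, -4.1]
grip_width: 0.0207
```

```bash
cat >> h.py <<'E'
def place2(y,x,up,th):
    Rg=Rt(RACK[2],th);return tf(pose2(*RACK),[x,y,.037+up])[0]+Rg.apply([0,0,.019]),Rg
E
python3 - <<'E'
from h import *
q,Rc,s=cur();print(s["clock"],q,s["tool_rot"],s["grip_width"],s["force"],np.round(s["qpos"],2))
go(*place2(.11,-.008,.13,-14));print(place2(.11,-.008,.13,-14)[0])
E
```

```text
13.35 [0.4472238  0.31472192 0.22721285] [-3.12972301 -0.06796567  1.12369168] 0.020700983800905303 [ 0.05412939  1.71685952 -4.13766514] [-1.24  0.47  0.74  1.88 -0.47  0.9  -0.71]
 slide [-39.44, 16.96, 5.0] turn [2.8, -17.0, 38.8]
[ 0.43097982 -0.10992348  0.14856438]
```

Emit:
arm_command --gripper '[1.5,1.5,1.5,1.5,1.5]' --slide '[[-3.8,1.6,0],[-8,3.4,0.3],[-12.5,5.4,0.7],[-17.5,7.5,1.2],[-22,9.4,2]]' --turn '[[0.3,-2,4],[0.6,-4,8],[0.9,-6,12.5],[1.2,-8,17.5],[1.6,-10,22]]'

```text
clock: 13.98
position: [0.4378, 0.0772, 0.1875]
tool_rot: [-3.106, 0.112, 0.743]
force: [0.5, 0.4, -1.6]
grip_width: 0.0207
```

Run:
```python
from h import *
q,Rc,s=cur();print(s["clock"],q,s["tool_rot"],s["grip_width"],s["force"],np.round(s["qpos"],2))
go(*place2(.11,-.008,.13,-14))
```

```text
13.975 [0.43782297 0.07718257 0.18754223] [-3.10637387  0.11238857  0.74323357] 0.020717715082909028 [ 0.46657249  0.3864984  -1.57933985] [-0.96  0.51  0.87  2.04 -0.44  0.92 -0.66]
 slide [-12.64, 13.49, 4.88] turn [1.0, -7.2, 16.8]
```

Emit:
arm_command --gripper '[1.5,1.5,1.5,1.5,1.5]' --slide '[[-3,3.3,1],[-6.3,6.7,2],[-9.5,10,3.5],[-12.6,13.5,4.9],[-12.6,13.5,4.9]]' --turn '[[0.2,-1.8,4],[0.5,-3.6,8.4],[0.8,-5.4,12.6],[1,-7.2,16.8],[1,-7.2,16.8]]'

```text
clock: 14.6
position: [0.4315, -0.1109, 0.1479]
tool_rot: [3.14, 0.245, 0.445]
force: [0.4, -0.4, -1.0]
grip_width: 0.0205
```

Run:
```python
from h import *
import pickle
q,Rc,s=cur();print(s["clock"],q,s["tool_rot"],s["grip_width"],s["force"],np.round(s["qpos"],2))
go(*place2(.11,-.008,.13,-14))
m=vision.camera_model("wrist");f=vision.grab_frame("wrist");m2=vision.camera_model("scene");g=vision.grab_frame("scene");mt=vision.camera_model("top");t=vision.grab_frame("top")
c=q+Rc.apply([0,0,-.019]);L=R.from_euler('z',RACK[2]).apply([[.135,0,0],[-.135,0,0],[.135,.011,.007],[.135,-.011,.007],[0.03,0,0]])+c
for M in (m,m2,mt): print(proj(M,L).round().tolist())
a=cv2.resize(f[:,160:480],(320,400))
u=proj(m2,L).mean(0).astype(int);b=g[u[1]-50:u[1]+50,u[0]-60:u[0]+60];b=cv2.resize(b,(480,400))
cv2.imwrite("pics/w9.png",np.hstack([a,b]));print(u)
```

```text
14.6 [ 0.43145318 -0.11087489  0.14793444] [3.14026283 0.24547546 0.44459362] 0.02053527069842133 [ 0.40455271 -0.37181058 -0.98160898] [-0.59  0.67  0.91  2.02 -0.45  0.93 -0.56]
 slide [-0.02, -0.11, -0.06] turn [0.0, 0.1, -0.2]
[[313.0, -128.0], [317.0, 425.0], [261.0, -140.0], [365.0, -141.0], [316.0, 235.0]]
[[287.0, 195.0], [204.0, 190.0], [287.0, 191.0], [286.0, 195.0], [254.0, 193.0]]
[[335.0, 205.0], [373.0, 288.0], [332.0, 206.0], [338.0, 203.0], [350.0, 236.0]]
[263 192]
```

View pics/w9.png

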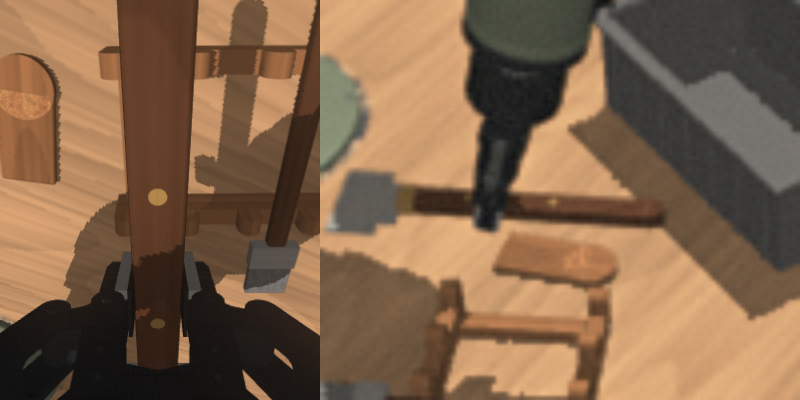

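The scraper is held straight in the wrist view and level in the scene view, with its handle end at about (288.5,196) against a predicted (287,195). The blade is at the robot side and the y=+110 notch is below it. Descending.

Run:
```python
from h import *
go(*place2(.11,-.011,.012,-14));q,Rc,s=cur();print(Rc.inv().apply([0,0,-1]).round(3))
```

```text
slide [2.28, 0.19, 11.59] turn [0.0, -0.1, 0.2]
[0.241 0.    0.971]
```

Emit:
arm_command --gripper '[1.5,1.5,1.5,1.5,1.5]' --slide '[[0.6,0.1,4],[1.3,0.2,7.5],[2,0.2,10],[2.2,0.2,11.1],[2.3,0.2,11.6]]' --turn '[[0,0,0.2],[0,0,0.2],[0,0,0.2],[0,0,0.2],[0,0,0.2]]'

```text
clock: 15.38
position: [0.429, -0.1111, 0.0306]
tool_rot: [3.14, 0.243, 0.449]
force: [0.5, 0.0, -1.3]
grip_width: 0.0207
```

Emit:
arm_command --gripper '[1.5,1.5,1.5,1.5]' --slide '[[0.05,0,0.2],[0.1,0,0.4],[0.15,0,0.6],[0.15,0,0.6]]' --turn '[[0,0,0],[0,0,0],[0,0,0],[0,0,0]]'

```text
clock: 15.88
position: [0.429, -0.1115, 0.0243]
tool_rot: [3.14, 0.243, 0.449]
force: [0.6, 0.2, -1.3]
grip_width: 0.0206
```

Emit:
arm_command --gripper '[1.5,1.5]' --slide '[[0.05,0,0.2],[0.05,0,0.2]]' --turn '[[0,0,0],[0,0,0]]'

```text
clock: 16.12
position: [0.429, -0.1115, 0.0224]
tool_rot: [3.14, 0.243, 0.448]
force: [-0.6, 1.7, 8.1]
grip_width: 0.0202
```

Emit:
arm_command --gripper '[1.5,1.5]' --slide '[[0.03,0,0.12],[0.03,0,0.12]]' --turn '[[0,0,0],[0,0,0]]'

```text
clock: 16.38
position: [0.429, -0.1115, 0.0223]
tool_rot: [3.141, 0.243, 0.448]
force: [-5.0, 6.4, 45.3]
grip_width: 0.0205
```

Emit:
arm_command --gripper '[1.5,1.5]' --slide '[[-0.03,0,-0.12],[-0.03,0,-0.12]]' --turn '[[0,0,0],[0,0,0]]'

```text
clock: 16.62
position: [0.429, -0.1115, 0.0224]
tool_rot: [3.14, 0.243, 0.448]
force: [-1.0, 1.7, 12.5]
grip_width: 0.0207
```

Emit:
arm_command --gripper '[2.4,2.7,3.2,3.8,3.8]' --slide '[[0,0,0],[0,0,0],[0,0,0],[0,0,0],[0,0,0]]' --turn '[[0,0,0],[0,0,0],[0,0,0],[0,0,0],[0,0,0]]'

```text
clock: 17.25
position: [0.4289, -0.1115, 0.0222]
tool_rot: [3.14, 0.244, 0.449]
force: [0.7, -0.1, 0.1]
grip_width: 0.0379
```

Emit:
arm_command --gripper '[3.8,3.8,3.8,3.8,3.8]' --slide '[[0,0,-0.8],[0,0,-3],[0,0,-8],[0,0,-14],[0,0,-20]]' --turn '[[0,0,0],[0,0,0],[0,0,0],[0,0,0],[0,0,0]]'

```text
clock: 17.88
position: [0.4723, -0.0902, 0.2188]
tool_rot: [3.14, 0.244, 0.448]
force: [1.2, 0.7, -0.3]
grip_width: 0.0379
```

Emit:
arm_command --gripper '[3.8,3.8,3.8]' --slide '[[0,-5,-3],[0,-10,-6],[0,-15,-6]]' --turn '[[0,0,0],[0,0,0],[0,0,0]]'

```text
clock: 18.25
position: [0.4202, 0.0525, 0.2761]
tool_rot: [3.14, 0.241, 0.449]
force: [0.8, 1.5, -0.4]
grip_width: 0.0378
```

Run:
```python
from h import *
q,Rc,s=cur();print(s["clock"],q,s["grip_width"],s["force"])
g=vision.grab_frame("scene");t=vision.grab_frame("top")
for n in ("scene","top"):
    m=vision.camera_model(n)
    for nm,y,x,h in (("pad",-.11,-.014,.16),("scr",.11,-.008,.135)):
        P=tf(pose2(*RACK),[[x+h,y,.037],[x-h,y,.033]]);print(n,nm,proj(m,P).round(1).tolist())
a=cv2.resize(g[185:285,190:300],(440,400));b=cv2.resize(t[185:305,325:433],(360,400));cv2.imwrite("pics/f1.png",np.hstack([a,b]))
```

```text
18.25 [0.42021095 0.05253312 0.27608815] 0.037756684604741846 [ 0.84058293  1.53244274 -0.40553645]
scene pad [[285.5, 274.5], [183.6, 267.9]]
scene scr [[287.9, 223.3], [210.5, 219.5]]
top pad [[388.6, 178.5], [430.6, 265.6]]
top scr [[332.1, 210.1], [366.6, 285.2]]
```

The picture limit is reached, so I check numerically: segment what changed against the initial frames and compare it with the expected lying silhouettes.

```bash
cat > chk.py <<'E'
from h import *
from scipy.optimize import minimize
from scipy.spatial import ConvexHull
def sil(m,T,n,shape):
    M=np.zeros(shape,np.uint8)
    boxes={"pad":[(0,.075,.027,.007),(.075,.089,.019,.014),(.084,.32,.011,.014)],"scr":[(0,.04,.038,.003),(.04,.055,.025,.003),(.053,.27,.011,.014)]}[n]
    for a,b,w,h in boxes:
        P=np.array([[x,y,z] for x in (a,b) for y in (-w,w) for z in (0,h)])
        u=proj(m,tf(T,P))*8; cv2.fillConvexPoly(M,cv2.convexHull(u.round().astype(np.int32)),255,cv2.LINE_AA,3)
    return M
for n in ("scene","top"):
    m=vision.camera_model(n);A=cv2.imread(f"pics/{n}0.png").astype(int);B=vision.grab_frame(n).astype(int)
    D=np.abs(A-B).sum(2)
    for nm,y,h in (("pad",-.11,.16),("scr",.11,.135)):
        best=[]
        for dx in np.arange(-.012,.0121,.004):
          for dy in np.arange(-.008,.0081,.004):
            for yaw in (-.06,-.03,0,.03,.06):
              for pit in ((-.1,-.05,0,.05,.1) if n=="scene" else (0,)):
                T=pose2(*RACK)@np.array([[1,0,0,-.012+dx],[0,1,0,y+dy],[0,0,1,.037],[0,0,0,1]])
                L=np.eye(4);L[:3,:3]=R.from_euler('zy',[yaw,-pit]).as_matrix();O=np.eye(4);O[:3,3]=-h,0,-.007
                M=sil(m,T@L@O,nm,D.shape)/255
                ring=cv2.dilate(M,np.ones((5,5)))-M
                X=cv2.GaussianBlur(B.astype(np.float32),(0,0),.6)
                inn=(D*M).sum()/M.sum();out=(D*ring).sum()/ring.sum();best.append((inn-out,inn,out,dx-.012,y+dy,yaw,pit))
        best.sort(reverse=True);print(n,nm,[np.round(b,3).tolist() for b in best[:3]])
    if n=="top":
        P=proj(m,tf(pose2(*RACK),[[.08,0,.037],[0.03,0,.037],[-.03,0,.037]])).round().astype(int)
        print("brush px change",[int(D[v-1:v+2,u-1:u+2].mean()) for u,v in P])
E
python3 chk.py
```

```text
scene pad [[29.58, 96.025, 66.445, -0.004, -0.118, 0.06, 0.1], [28.605, 77.884, 49.279, -0.004, -0.11, 0.03, 0.0], [28.383, 76.156, 47.772, -0.004, -0.11, 0.06, -0.05]]
scene scr [[126.699, 197.671, 70.973, 0.0, 0.114, 0.06, -0.05], [126.02, 201.32, 75.3, -0.004, 0.114, 0.06, -0.05], [125.866, 196.948, 71.082, 0.0, 0.114, 0.0, 0.0]]
top pad [[39.492, 54.518, 15.026, -0.012, -0.11, 0.0, 0.0], [38.795, 54.15, 15.356, -0.016, -0.11, 0.0, 0.0], [38.195, 54.137, 15.941, -0.008, -0.11, 0.0, 0.0]]
top scr [[66.039, 150.729, 84.69, 0.0, 0.11, -0.03, 0.0], [65.627, 152.427, 86.8, 0.0, 0.11, 0.0, 0.0], [64.877, 153.038, 88.161, -0.004, 0.11, -0.03, 0.0]]
brush px change [23, 52, 46]
```

Run:
```python
from h import *
A=cv2.imread("pics/top0.png");B=vision.grab_frame("top")
for n,(u,v,r) in {"brush head":(396,265,9),"brush end":(368,205,8),"rib":(316,255,14),"mug":(471,238,14),"jar":(467,203,12),"bowl":(316,148,18),"amber":(168,198,10),"spoon":(181,221,8)}.items():
    t=A[v-r:v+r,u-r:u+r];w=B[v-r-8:v+r+8,u-r-8:u+r+8];q=cv2.matchTemplate(w,t,cv2.TM_CCOEFF_NORMED);_,s,_,l=cv2.minMaxLoc(q);print(n,l[0]-8,l[1]-8,round(s,2))
s=cur()[2];print(s["clock"],np.abs(s["qd"]).max(),s["force"])
```

```text
brush head 0 0 0.99
brush end 0 0 0.86
rib 0 0 0.57
mug 0 0 1.0
jar 0 0 1.0
bowl 0 0 0.99
amber 0 0 1.0
spoon 0 0 0.87
18.5 0.033175988126404723 [ 0.26215059 -1.17841059  0.14600018]
```

```bash
python3 -c "
from workcell import job_done
print(job_done())"
```

```text
the job is handed in; nothing more can be done
None
```

I laid the paddle in the y = -110 mm notches and the scraper in the y = +110 mm notches. Both handles point to +x like the brush's. I handed the job in at about 18.5 s of the 64 s allowed; no verdict was reported.

**Laying down:**
- I lowered each tool until it touched, eased off the pressure, then opened the fingers.
- Contact came at TCP z ≈ 22 mm for both, where a handle on the notch floor is expected.
- The touchdown force on the wrist was 69 N for the paddle and 45 N for the scraper, under the 120 N limit but harder than I intended.

**Last checks:**
- **Paddle:** the top camera fits it at rack (-12, -110) mm and straight along the rack. I also viewed it after release, lying in its notches.
- **Scraper:** the fits put it at rack x about 0, y 110 to 114 mm.
- **Bystanders:** the brush, rib, mug, black-topped jar, bowl, small jar beside the tub and spoon show no shift in the top image. The rib's match was weak (0.57), probably from shadow. I never told the jars apart by name, so glaze_jar and oxide_jar are not confirmed separately.
- **Arm:** clear of everything at hand-in.

**Less certain:**
- The 12-picture limit was used up, so I never viewed the released scraper. Its final position rests on the numeric fit, and its levelness on the contact height and the level view just before lowering.
- The side camera fixed pitch and yaw poorly. Its best fits were up to 0.1 rad pitch for the paddle (nearly equal fits gave 0 to -0.05) and -0.05 to 0 rad for the scraper. This disagrees with the top view's straight fit.

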